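Bring the chisel carriage up to its index beside the grinding wheel

TASK

With closed fingers reaching down into the well of the free-running chisel carriage, push lightly on its sprung buffers to run it towards the grinder at a brisk pace (about 10 cm a second, not inched along) and brake it, so that it comes to rest with its pointer opposite the brass index clamp; once it has stood still there for a couple of seconds, with the hand taken away, you are done. Never let it run against the end stop in front of the grinder, never grip or shove the carriage (keep every touch under about a kilogram's weight, 10 N), and leave the tin, the jar and the sharpening stone where they are.

Things in the scene. Friction and masses are not known exactly. Their poses are not given: they have to be found in the camera images.
- rail: Fixed grey bed, base plate 270 (x -115 to +155) x 860 (y) x 12 mm, two steel rods along its y axis, end blocks; a green bench grinder fixed at its -y end (y -465 to -640 mm, 235 mm high). Origin: on the bench, midway between the rods and the ends. The carriage origin moves along this y axis only, from y = +210 mm to -210 mm, where it hits the stop.
- carriage: Aluminium carriage 190 (x) x 380 (y) mm, 125 mm high, deck top at 57 mm; holds a chisel along its +x side (x 50 to 90 mm). Mass 2.5 kg nominal (0.7 to 1.4 times this). Rolls almost freely: friction 0.03 N plus drag 0.2 N per m/s. Origin: at bench height below the middle of the well, the 220 mm gap between its two buffers. Axes parallel to the bed's.
- front_face (a point): Middle of the front buffer's rubber face (90 mm wide in x, from 65 to 120 mm above the bench), fixed to the carriage at the place of the unpressed face: carriage x -30, y -110, z 92 mm. Pushing it to -y drives the carriage to the grinder. Spring 40 N/m, no preload, hardly damped, stroke 38 mm, then solid; behind it a housing 100 wide, 40 long, 125 mm high.
- rear_face (a point): The same for the rear buffer, like the front one but facing it: carriage x -30, y +110, z 92 mm. Pushing it to +y brakes the carriage or drives it back from the grinder. The well between the faces is open above and to the carriage's -x side.
- pointer (a point): Tip of the small steel pointer on the carriage's +x edge: carriage x +114, y 0, z 51 mm.
- index: Brass index clamp on the +x edge of the bed, 30 x 40 mm, 60 mm high over the base plate, with an upright edge facing the carriage. Origin: its underside, 128 mm in +x from the bed's centre line, 12 mm above the bench, at the mark's y. Axes parallel to the bed's. The carriage is at the mark when pointer and index have the same y along the bed.
- tin: Open steel tin, radius 37 mm, 110 mm high, standing on the bench beyond the bed. Origin: centre of its underside. Leave it alone.
- jar: Amber glass jar, radius 32 mm, 90 mm high, standing beyond the bed. Origin: centre of its underside. Leave it alone.
- stone: Sharpening stone 60 x 160 x 25 mm lying beyond the bed. Origin: centre of its underside. Leave it alone.

How it is judged:
On the way, in this order (a step that is already met when the one before it is completed fails the run):
1. the carriage runs briskly, faster than 70 mm/s (linear speed of carriage above 0.07 m/s), for 0.3 s.
2. the carriage has come to rest with its pointer at the index (y of carriage in the frame of index between -0.012 and 0.012 m and linear speed of carriage below 0.012 m/s), for 1.5 s.
At the end, for the whole second after the job is handed in: After a brisk run the carriage stands within 12 mm of the index along the bed, slower than 12 mm/s, after resting there for 1.5 s, and the hand is off it (all of step 2); the robot touches nothing.
It fails at once if the carriage strikes the end stop (y of carriage in the frame of rail below -0.206 m).
It fails at once if the carriage is gripped or shoved (over 10 N) (contact force between any of the fingers, the arm and carriage above 10 N).
It fails at once if a bystander is disturbed (distance of any of tin, jar, stone from where it was at the start of the episode above 0.02 m).
It also fails if it takes over 42 s, if anything falls off the work surface, if the arm or the gripper's body presses on something with over 40 N, if the wrist force passes 120 N, or if a joint passes its speed limit or range.

ROBOT

A 7-joint arm with a two-finger parallel gripper is mounted at the origin on the work surface. World frame = base frame: x ahead of the robot, y to its left, z up, the work surface at z = 0. Lengths are in m, angles in rad, forces in N, time in s.
With the tool pointing down it reaches from about 0.425 to 0.875 m from the base axis. Payload 9.9 kg.
Tool frame: the origin (TCP) lies on the centre line of the jaws, within the pads' length; the fingertips stand 8 mm ahead of it and the grasp point (between the pads) lies 11 mm behind it (nose_length is the distance from the TCP to the fingertips, in m); z points along the fingers, y is the line along which they close (so a half turn about z gives the same grasp; the last joint's range is limited). The gripper opens to 85 mm and grips with 20 to 120 N. Pads are 22 mm wide; open, the fingers measure 114 mm over their backs; the gripper's body (76 mm by 85 mm) begins 54 mm behind the grasp point. The pads swing forward as they close: fully open they stand 13 mm farther back than shut.
Start: joints at [1.082, 0.576, 0.025, 1.437, -0.015, 1.129, -0.057], TCP at [0.266, -0.62, 0.239] pointing down, gripper open.
Joint ranges: [-2.76, 2.76], [-0.34, 2.15], [-1.52, 1.57], [0.19, 2.46], [-1.09, 4.23], [0.17, 1.99], [-2.82, 2.82]. Speed limits (rad/s): [2.22, 2.22, 3.01, 3.01, 3.14, 3.14, 3.14].

INTERFACE

Orientations are given as a unit quaternion [w, x, y, z].
In Python, from cell import read_state, get_image, get_calibration, close_job, nose_length gives the robot as it stands. The module is installed in compiled form; this text tells all that it offers.
- The arm moves only by the tool arm_command, never from a script. Its argument "targets" is a list of rows, each an object of numbers: "dx", "dy", "dz": the shift along the tool's x, y, z in mm; "yaw": the turn about the tool's z in degrees; "hand": the opening, from 0 (shut) to 1 (fully open). A call has 1 to 20 rows; each row shifts and turns the commanded pose from where the row before left it, along the tool's axes as they then stand; what a row does not reach is not made up. A row lasts 1/12 s, in which the tool goes at most 41.7 mm and 7.16 degrees, less where a joint would pass 70% of its speed; a pose out of reach is approached as far as the arm can. A call is refused whole if a number of a shift passes 41.7 or a number of a turn 7.16, either way. A call with a gripper value outside its range is refused whole. The fingers move at their own pace and stop on an object; the grip force is fixed at half the most. Time passes only in rows, so rows that do not move let the fingers close. It gives the time, the measured TCP pose, the force, the opening and the grip force at its end, in the units of the state.
- read_state(): the state, without advancing time (a new reading comes with each control period).
- get_image(name): name is "side" or "top" or "wrist"; returns (picture, depth): 400x640x3 uint8, blue, green, red; 400x640 float32, m along the optical axis (not along the pixel's ray), 0 where there is no reading.
- get_calibration(name): a dict with "camera_matrix" (3x3 intrinsics, pixels), "k1" (the pictures are not rectified: a ray, as slopes to the right and down, at radius r is drawn at 1 + k1 r^2 times it, then the intrinsics apply), "R" (3x3) and "t" (3): a world point X has camera coordinates R X + t; the wrist camera has in their place "tool_from_camera" (4x4, takes a point from camera to tool coordinates, whose origin is the TCP and whose axes are the flange's). Camera axes: x right, y down, z forward; pixel columns grow to the right and rows downward; lengths in m; the calibration is good to about 2 mm. A picture is of the moment at which its call begins: read the wrist's pose just before it. get_calibration takes no time and is no camera call.
- close_job(): hands the job in; it is judged then, once.
The state is a dict: "time_s": time; "q": joint angles; "joint_velocities": joint speeds; "effort": joint torques, N m; "tcp_pos": TCP position; "tcp_rot": TCP orientation; "ft_force": force on the tool from outside, world axes, zero at the start; "ft_torque": the same for the moment, N m; "opening": finger opening in m; "grip_force": force on a finger pad.
Only numpy, scipy, OpenCV 4.12 (cv2) and the standard library are available. Lean on these libraries where they do the work, as an engineer would, in place of code of your own. Each camera call takes 0.05 s, during which the arm holds its last target. There are 200 camera calls.

## Working session

There is one attempt and no reset: what is moved stays moved. The work goes in short steps, Python scripts to look and compute and a tool call to move; the robot and the scene stay as the last step left them, time stands still between calls to the robot, and variables do not carry over. Pictures are saved under pics/ and viewed, at most 10 in all, crops included, and the job is handed in when it is done.

Besides the shell and the picture viewer there is one more tool, called by a JSON object that holds its "name" and its "arguments". arm_command: Moves the arm, as the interface text tells. Its arguments: {"type":"object","properties":{"targets":{"type":"array"}},"required":["targets"]}

```bash
mkdir -p pics; cat > h.py <<'E'
import numpy as np, cv2
from cell import *
def ray(name,px):
    c=get_calibration(name);K=np.array(c["camera_matrix"]);k=c["k1"]
    p=np.array([px],float).reshape(-1,1,2)
    u=cv2.undistortPoints(p,K,np.array([k,0,0,0,0.]))[:,0]
    d=np.c_[u,np.ones(len(u))]
    R=np.array(c["R"]);t=np.array(c["t"])
    return -R.T@t, d@R
def onz(name,px,z):
    o,d=ray(name,px); return o+d*((z-o[2])/d[:,2])[:,None]
def dep(name,px,D):
    o,d=ray(name,px); px=np.array(px,int).reshape(-1,2)
    return o+d*D[px[:,1],px[:,0]][:,None]
E
python3 - <<'E'
from h import *
s=read_state();print(s["time_s"],s["tcp_pos"],s["tcp_rot"],nose_length if not callable(nose_length) else nose_length())
for n in("top","side"):
    im,D=get_image(n);cv2.imwrite(f"pics/{n}0.png",im);np.save(f"{n}0.npy",D)
    c=get_calibration(n);R=np.array(c["R"]);print(n,-R.T@np.array(c["t"]),R[2])
E
```

```text
0.0 [ 0.26568973 -0.62003896  0.23844278] [-8.05181769e-04  9.79582173e-01  2.01042481e-01 -1.95531763e-04] 0.008
top [0.43046209 0.09850986 1.13092827] [ 0.18294952 -0.01139565 -0.98305626]
side [0.02856114 0.68812445 0.6159813 ] [ 0.5968302  -0.60221299 -0.53021998]
```

View pics/top0.png

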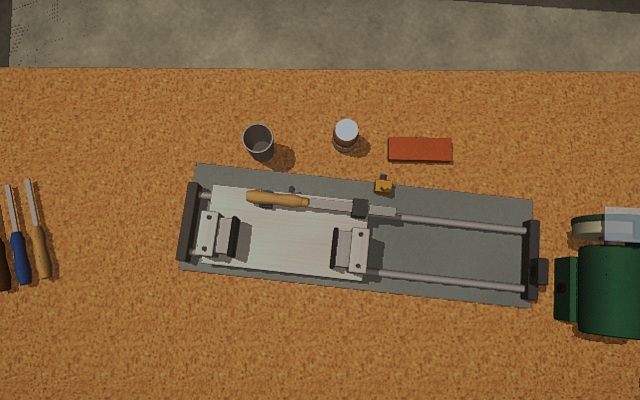

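View pics/side0.png

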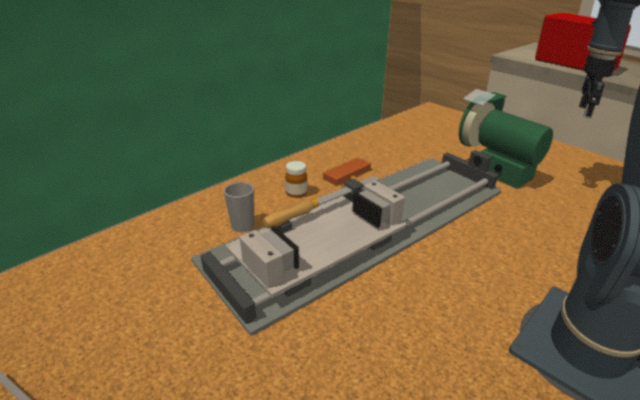

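The top view shows the bed running left to right. The grinder (-y end) is at right (610,280), the carriage is at the left with its buffers at (222,235) and (350,248), and its pointer is near (292,189). The brass index is at (384,185), the tin at (258,140), the jar at (346,135) and the stone at (420,149). The side view agrees.

```bash
python3 - <<'E'
from h import *
im=cv2.imread("pics/top0.png");D=np.load("top0.npy")
cv2.imwrite("pics/crop.png",cv2.resize(im[155:315,175:400],None,fx=3.5,fy=3.5,interpolation=cv2.INTER_CUBIC))
P=onz("top",[(195,163),(532,199),(529,307),(180,269)],0.012);print(P.round(4))
print([np.linalg.norm(P[i]-P[(i+1)%4]).round(3) for i in range(4)])
hsv=cv2.cvtColor(im,cv2.COLOR_BGR2HSV)
print(hsv[185,384],hsv[248,342],hsv[230,232])
print(dep("top",[(384,185),(384,180),(358,240),(208,225),(342,250),(232,240),(260,240),(400,260),(292,189)],D).round(4))
# long edges of the plate: gray vs bench
sat=(hsv[...,1]<70).astype(np.uint8)
top=[];bot=[]
for u in list(range(205,240,3))+list(range(400,520,4)):
    col=sat[150:330,u]; r=np.where(col)[0]
    r=r[(r+150>158)]
    top.append((u,r.min()+150-.5)); bot.append((u,r.max()+150+.5))
for L,z in((top,.012),(bot,.012)):
    Q=onz("top",L,z)[:,:2]; vx,vy,x0,y0=cv2.fitLine(Q.astype(np.float32),cv2.DIST_HUBER,0,.001,.001).ravel()
    n=np.array([-vy,vx]);print("edge ang",np.arctan2(-vx,vy)if vy>0 else np.arctan2(vx,-vy),x0,y0,np.abs((Q-[x0,y0])@n).max())
E
```

```text
[[ 0.7386  0.4008  0.012 ]
 [ 0.6495 -0.4515  0.012 ]
 [ 0.3835 -0.422   0.012 ]
 [ 0.4723  0.4234  0.012 ]]
[np.float64(0.857), np.float64(0.268), np.float64(0.85), np.float64(0.267)]
[ 19 187 162] [ 13  28 145] [16 72 39]
[[ 0.6694 -0.0678  0.0756]
 [ 0.6889 -0.073   0.0448]
 [ 0.5329  0.0008  0.1255]
 [ 0.5648  0.3334  0.1276]
 [ 0.5112  0.036   0.1184]
 [ 0.5324  0.2803  0.1208]
 [ 0.5388  0.2254  0.0598]
 [ 0.4957 -0.1126  0.0121]
 [ 0.6617  0.1517  0.0609]]
edge ang -0.107574426 0.6866884 -0.09376008 0.001266768231525955
edge ang -0.10697515 0.41749355 -0.08674592 0.0016447905497965075
```

View pics/crop.png

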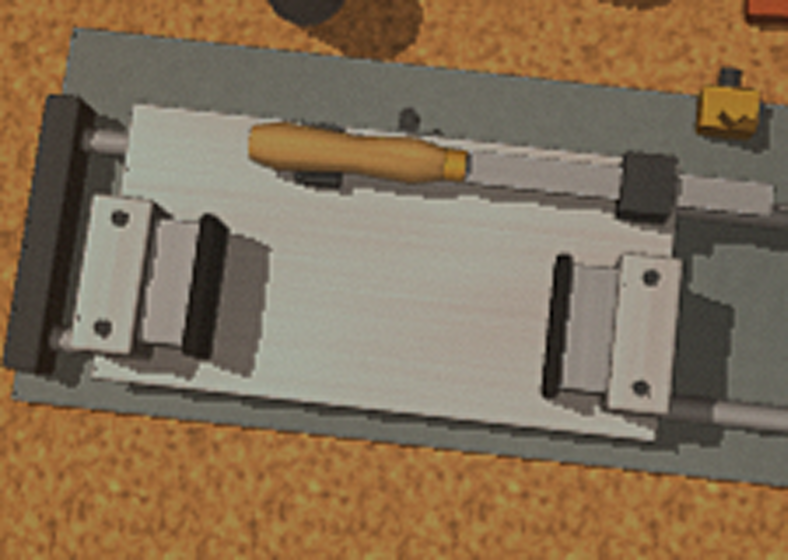

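```bash
cat >> h.py <<'E'
psi=-0.1073
ex=np.array([np.cos(psi),np.sin(psi)]);ey=np.array([-np.sin(psi),np.cos(psi)])
E
python3 - <<'E'
from h import *
im=cv2.imread("pics/top0.png");D=np.load("top0.npy");hsv=cv2.cvtColor(im,cv2.COLOR_BGR2HSV)
v,u=np.mgrid[:400,:640];P=dep("top",np.c_[u.ravel(),v.ravel()],D)
# centre line from plate edges: edges at x -115,+155
e1=np.array([.6867,-.0938])@ex;e2=np.array([.4175,-.0867])@ex;print("edges",e1,e2,e1-e2)
cx=(e1-.155+e2+.115)/2
X=P[:,:2]@ex-cx;Y=P[:,:2]@ey;Z=P[:,2];H=hsv.reshape(-1,3)
pl=np.array([[.7386,.4008],[.6495,-.4515],[.3835,-.422],[.4723,.4234]])@ey;print("plate ends Y",pl,"mid",pl.mean())
def ext(m,n):print(n,m.sum(),"X",np.percentile(X[m],[1,50,99]).round(4),"Y",np.percentile(Y[m],[1,50,99]).round(4),"Z",np.median(Z[m]).round(4))
car=(abs(X)<.1)
ext(car&(abs(Z-.057)<.006)&(H[:,1]<60)&(X<.03),"deck")
ext(car&(abs(Z-.125)<.005)&(X<.03)&(Y>.2)&(H[:,2]>110),"rear housing")
ext(car&(abs(Z-.125)<.005)&(X<.03)&(Y<.1)&(H[:,2]>110),"front housing")
ext(car&(Z>.07)&(Z<.123)&(X<.03)&(Y>.2)&(H[:,2]<70),"rear rubber")
ext(car&(Z>.07)&(Z<.123)&(X<.03)&(Y<.1)&(Y>-.1)&(H[:,2]<70),"front rubber")
ext((abs(Z-.073)<.006)&(X>.1)&(X<.16)&(H[:,1]>120),"brass top")
ext((Z>.02)&(X>.1)&(X<.16)&(H[:,1]>120)&(Y<.1),"brass all")
ext((Z>.03)&(Z<.07)&(X>.098)&(X<.125)&(Y<.3)&(Y>.08),"pointer")
q=onz("top",[(291.9,188.7)],.051)[0,:2];print("ptr ray",q@ex-cx,q@ey)
q=onz("top",[(384,186)],.072)[0,:2];print("brass ray",q@ex-cx,q@ey,cx)
E
```

```text
edges 0.6927961412471129 0.4243839748371702 0.26841216640994264
plate ends Y [ 0.47759474 -0.37934567 -0.37850239  0.47154558] mid 0.04782306406507543
deck 6511 X [-0.0941 -0.0382  0.0291] Y [-0.3714  0.2269  0.4697] Z 0.0573
rear housing 714 X [-0.0783 -0.0307  0.0183] Y [0.3751 0.3938 0.4126] Z 0.1254
front housing 735 X [-0.078  -0.0305  0.0185] Y [0.0353 0.0542 0.0728] Z 0.1251
rear rubber 420 X [-0.0799 -0.0362  0.016 ] Y [0.333  0.3366 0.3911] Z 0.1164
front rubber 33 X [-0.0801 -0.07   -0.0006] Y [0.0334 0.0693 0.0988] Z 0.1044
brass top 27 X [0.1243 0.1324 0.1392] Y [-0.006   0.0017  0.0081] Z 0.0717
brass all 241 X [0.1245 0.1349 0.1554] Y [-0.017   0.0046  0.022 ] Z 0.0459
pointer 30 X [0.0982 0.1038 0.1124] Y [0.2174 0.2232 0.2297] Z 0.0577
ptr ray 0.10588115135822407 0.22272643803286674
brass ray 0.13261319604224098 0.0035817385041209127 0.5385900580421416
```

The measurements agree with each other:
- Plate width is 268 mm against the given 270, and the housings sit at z 0.125.
- Along the bed axis, the carriage origin is at Y≈0.224 and the index at ≈0.003. That leaves about 221 mm to travel.

I'll lift, align with the bed and go over the well.

{"name": "arm_command", "arguments": {"targets": [{"dz": -40, "yaw": 7.16, "hand": 0}, {"dz": -40, "yaw": 7.16, "hand": 0}, {"dz": -40, "yaw": 7.16, "hand": 0}, {"yaw": 7.16, "hand": 0}, {"yaw": 0.7, "hand": 0}, {"dx": 15, "dy": -35, "hand": 0}, {"dx": 15, "dy": -38, "hand": 0}, {"dx": 15, "dy": -38, "hand": 0}, {"dx": 15, "dy": -38, "hand": 0}, {"dx": 15, "dy": -38, "hand": 0}, {"dx": 15, "dy": -38, "hand": 0}, {"dx": 15, "dy": -38, "hand": 0}, {"dx": 15, "dy": -38, "hand": 0}, {"dx": 15, "dy": -38, "hand": 0}, {"dx": 15, "dy": -38, "hand": 0}, {"dx": 15, "dy": -38, "hand": 0}, {"dx": 12, "dy": -38, "hand": 0}, {"dy": -38, "hand": 0}, {"dy": -38, "hand": 0}, {"dy": -38, "hand": 0}]}}

```text
validation failed for argument at $.ta...
```

```bash
cat >> h.py <<'E'
CX=.5386
def where():
    s=read_state();p=s["tcp_pos"];q=s["tcp_rot"]
    print("t",round(s["time_s"],3),"hand X,Y,Z",(p[:2]@ex-CX).round(4),(p[:2]@ey).round(4),round(p[2],4),"yaw",round(2*np.arctan2(q[2],q[1]),4),"F",np.round(s["ft_force"],2),"op",round(s["opening"],4));return s
E
python3 -c "from h import *;where()"
```

```text
t 0.1 hand X,Y,Z -0.208 -0.588 0.2385 yaw 0.4049 F [-0.07  0.31  0.05] op 0.0856
```

{"name": "arm_command", "arguments": {"targets": [{"dx": 0, "dy": 0, "dz": -40, "yaw": 7.16, "hand": 0}, {"dx": 0, "dy": 0, "dz": -40, "yaw": 7.16, "hand": 0}, {"dx": 0, "dy": 0, "dz": -40, "yaw": 7.16, "hand": 0}, {"dx": 0, "dy": 0, "dz": 0, "yaw": 7.16, "hand": 0}, {"dx": 0, "dy": 0, "dz": 0, "yaw": 0.7, "hand": 0}]}}

```text
time_s: 0.52
tcp_pos: [0.2662, -0.6212, 0.3618]
tcp_rot: [0.002, 0.998, -0.057, 0.001]
ft_force: [-0.3, 0.5, -1.5]
opening: 0.0252
grip_force: 0.0
```

{"name": "arm_command", "arguments": {"targets": [{"dx": 15, "dy": -35, "dz": 0, "yaw": 0, "hand": 0}, {"dx": 15, "dy": -38, "dz": 0, "yaw": 0, "hand": 0}, {"dx": 15, "dy": -38, "dz": 0, "yaw": 0, "hand": 0}, {"dx": 15, "dy": -38, "dz": 0, "yaw": 0, "hand": 0}, {"dx": 15, "dy": -38, "dz": 0, "yaw": 0, "hand": 0}, {"dx": 15, "dy": -38, "dz": 0, "yaw": 0, "hand": 0}, {"dx": 15, "dy": -38, "dz": 0, "yaw": 0, "hand": 0}, {"dx": 15, "dy": -38, "dz": 0, "yaw": 0, "hand": 0}, {"dx": 15, "dy": -38, "dz": 0, "yaw": 0, "hand": 0}, {"dx": 15, "dy": -38, "dz": 0, "yaw": 0, "hand": 0}, {"dx": 15, "dy": -38, "dz": 0, "yaw": 0, "hand": 0}, {"dx": 13, "dy": -38, "dz": 0, "yaw": 0, "hand": 0}, {"dx": 0, "dy": -38, "dz": 0, "yaw": 0, "hand": 0}, {"dx": 0, "dy": -38, "dz": 0, "yaw": 0, "hand": 0}, {"dx": 0, "dy": -38, "dz": 0, "yaw": 0, "hand": 0}, {"dx": 0, "dy": -38, "dz": 0, "yaw": 0, "hand": 0}, {"dx": 0, "dy": -38, "dz": 0, "yaw": 0, "hand": 0}, {"dx": 0, "dy": -38, "dz": 0, "yaw": 0, "hand": 0}, {"dx": 0, "dy": -38, "dz": 0, "yaw": 0, "hand": 0}, {"dx": 0, "dy": 0, "dz": 0, "yaw": 0, "hand": 0}]}}

```text
time_s: 2.18
tcp_pos: [0.5189, 0.0842, 0.3578]
tcp_rot: [-0.002, 0.999, -0.047, -0.001]
ft_force: [-0.0, 0.4, 0.3]
opening: 0.0001
grip_force: 0.0
```

```bash
python3 -c "from h import *;where()"
```

```text
t 2.183 hand X,Y,Z -0.0317 0.1393 0.3578 yaw -0.0932 F [-0.01  0.42  0.33] op 0.0001
```

{"name": "arm_command", "arguments": {"targets": [{"dx": 2, "dy": -30, "dz": 30, "yaw": 0.8, "hand": 0}, {"dx": 0, "dy": 0, "dz": 40, "yaw": 0, "hand": 0}, {"dx": 0, "dy": 0, "dz": 40, "yaw": 0, "hand": 0}, {"dx": 0, "dy": 0, "dz": 40, "yaw": 0, "hand": 0}, {"dx": 0, "dy": 0, "dz": 40, "yaw": 0, "hand": 0}, {"dx": 0, "dy": 0, "dz": 30, "yaw": 0, "hand": 0}, {"dx": 0, "dy": 0, "dz": 20, "yaw": 0, "hand": 0}, {"dx": 0, "dy": 0, "dz": 0, "yaw": 0, "hand": 0}, {"dx": 0, "dy": 0, "dz": 0, "yaw": 0, "hand": 0}]}}

```text
time_s: 2.93
tcp_pos: [0.5237, 0.104, 0.1187]
tcp_rot: [0.001, 0.998, -0.059, -0.002]
ft_force: [-0.4, 0.2, 0.6]
opening: 0.0002
grip_force: 0.0
```

```bash
cat >> h.py <<'E'
def look(save=None):
    t=read_state()["time_s"];im,D=get_image("top")
    if save: cv2.imwrite(save,im)
    v,u=np.mgrid[140:330,150:560];px=np.c_[u.ravel(),v.ravel()]
    P=dep("top",px,D);X=P[:,:2]@ex-CX;Y=P[:,:2]@ey
    V=cv2.cvtColor(im,cv2.COLOR_BGR2HSV)[140:330,150:560].reshape(-1,3)
    # pale deck (z 57) strip on the -x side, clear of the arm: extent in y
    out={}
    m=(abs(P[:,2]-.057)<.008)&(X<-.082)&(X>-.097)&(V[:,2]>90)&(V[:,1]<70)
    out["deck"]=np.percentile(Y[m],[1,99]).round(4) if m.sum()>9 else None
    h=(abs(P[:,2]-.125)<.004)&(abs(X+.03)<.05)&(V[:,2]>110)&(V[:,1]<70)
    c=np.histogram(Y[h],np.arange(-.4,.5,.01));out["hous"]=[(round(c[1][i],2),int(n)) for i,n in enumerate(c[0]) if n>20]
    p=(P[:,2]>.045)&(P[:,2]<.068)&(X>.102)&(X<.114)&(V[:,1]<90);out["ptr"]=(np.median(Y[p]).round(4),int(p.sum())) if p.any() else None
    print("look t",round(t,3),out)
E
python3 - <<'E'
from h import *
where();look("pics/a.png")
E
```

```text
t 2.933 hand X,Y,Z -0.0291 0.1595 0.1187 yaw -0.1189 F [-0.39  0.18  0.61] op 0.0002
look t 2.933 {'deck': array([0.2014, 0.4109]), 'hous': [(np.float64(0.03), 42), (np.float64(0.04), 73), (np.float64(0.05), 40), (np.float64(0.37), 115), (np.float64(0.38), 183), (np.float64(0.39), 173), (np.float64(0.4), 190), (np.float64(0.41), 54)], 'ptr': (np.float64(0.2231), 20)}
```

View pics/a.png

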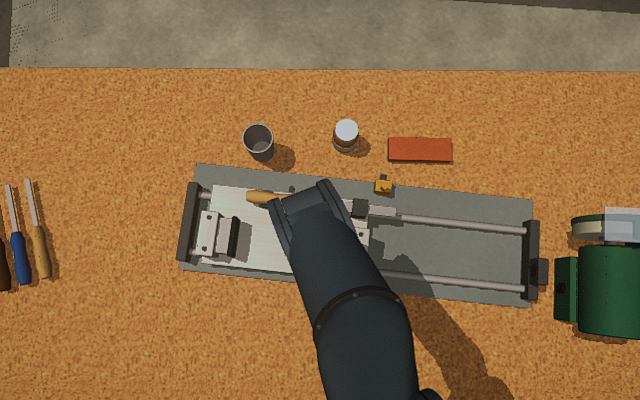

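The carriage hasn't moved. The arm covers the front buffer, but the pointer at (292,189) and the rear housing at (208,235) stay in view. Next I'll lower fully and push at a steady 60 mm/s, because an elastic bounce should give the carriage about twice the hand's speed.

{"name": "arm_command", "arguments": {"targets": [{"dx": 0, "dy": 0, "dz": 25, "yaw": 0, "hand": 0}, {"dx": 0, "dy": 0, "dz": 0, "yaw": 0, "hand": 0}, {"dx": 0, "dy": 5, "dz": 0, "yaw": 0, "hand": 0}, {"dx": 0, "dy": 5, "dz": 0, "yaw": 0, "hand": 0}, {"dx": 0, "dy": 5, "dz": 0, "yaw": 0, "hand": 0}, {"dx": 0, "dy": 5, "dz": 0, "yaw": 0, "hand": 0}, {"dx": 0, "dy": 5, "dz": 0, "yaw": 0, "hand": 0}, {"dx": 0, "dy": 5, "dz": 0, "yaw": 0, "hand": 0}, {"dx": 0, "dy": 5, "dz": 0, "yaw": 0, "hand": 0}, {"dx": 0, "dy": 5, "dz": 0, "yaw": 0, "hand": 0}, {"dx": 0, "dy": 5, "dz": 0, "yaw": 0, "hand": 0}, {"dx": 0, "dy": 5, "dz": 0, "yaw": 0, "hand": 0}, {"dx": 0, "dy": 5, "dz": 0, "yaw": 0, "hand": 0}, {"dx": 0, "dy": 5, "dz": 0, "yaw": 0, "hand": 0}]}}

```text
time_s: 4.15
tcp_pos: [0.5177, 0.0445, 0.0949]
tcp_rot: [-0.0, 0.998, -0.061, 0.0]
ft_force: [1.1, 0.2, -0.1]
opening: 0.0
grip_force: 0.3
```

```bash
cat >> h.py <<'E'
def trk():
    t=read_state()["time_s"];im,D=get_image("top")
    v,u=np.mgrid[140:330,150:560];P=dep("top",np.c_[u.ravel(),v.ravel()],D);X=P[:,:2]@ex-CX;Y=P[:,:2]@ey;Z=P[:,2]
    p=(Z>.045)&(Z<.068)&(X>.102)&(X<.114);d=(abs(Z-.057)<.006)&(X>.024)&(X<.042)&(Y>.1)
    h=(abs(Z-.125)<.003)&(X>-.08)&(X<.018)&(Y>.1)
    f=lambda m,q:np.percentile(Y[m],q).round(4) if m.sum()>4 else None
    e=f(d,99);hh=f(h,98)
    print("t",round(t,3),"ptr",f(p,50),int(p.sum()),"deck-orig",None if e is None else (e-.19).round(4),"hous-orig",None if hh is None else (hh-.1885).round(4),int(h.sum()))
E
python3 -c "
from h import *
where();trk();trk();where()"
```

```text
t 4.15 hand X,Y,Z -0.0286 0.0997 0.0949 yaw -0.1211 F [ 1.12  0.17 -0.11] op 0.0
t 4.15 ptr 0.2128 21 deck-orig 0.2813 hous-orig 0.2136 709
t 4.2 ptr 0.2104 19 deck-orig 0.2807 hous-orig 0.2103 725
t 4.25 hand X,Y,Z -0.0287 0.0989 0.0949 yaw -0.1224 F [-0.13  0.53  0.45] op -0.0003
```

{"name": "arm_command", "arguments": {"targets": [{"dx": 0, "dy": 5, "dz": 0, "yaw": 0, "hand": 0}, {"dx": 0, "dy": 5, "dz": 0, "yaw": 0, "hand": 0}, {"dx": 0, "dy": 5, "dz": 0, "yaw": 0, "hand": 0}, {"dx": 0, "dy": 5, "dz": 0, "yaw": 0, "hand": 0}, {"dx": 0, "dy": 5, "dz": 0, "yaw": 0, "hand": 0}, {"dx": 0, "dy": -5, "dz": 0, "yaw": 0, "hand": 0}, {"dx": 0, "dy": -12, "dz": 0, "yaw": 0, "hand": 0}]}}

```text
time_s: 4.83
tcp_pos: [0.5165, 0.0354, 0.0949]
tcp_rot: [0.0, 0.998, -0.062, -0.0]
ft_force: [-0.3, -0.5, 0.1]
opening: -0.0002
grip_force: 0.0
```

```bash
python3 -c "
from h import *
where();trk();trk();where()"
```

```text
t 4.833 hand X,Y,Z -0.0289 0.0905 0.0949 yaw -0.1246 F [-0.29 -0.51  0.14] op -0.0002
t 4.833 ptr 0.1532 18 deck-orig 0.2812 hous-orig 0.1537 717
t 4.883 ptr 0.149 21 deck-orig 0.2813 hous-orig 0.1492 700
t 4.933 hand X,Y,Z -0.0287 0.095 0.095 yaw -0.1185 F [-0.72  0.28 -0.13] op -0.0
```

{"name": "arm_command", "arguments": {"targets": [{"dx": 0, "dy": -9, "dz": 0, "yaw": 0, "hand": 0}, {"dx": 0, "dy": -9, "dz": 0, "yaw": 0, "hand": 0}, {"dx": 0, "dy": -9, "dz": 0, "yaw": 0, "hand": 0}, {"dx": 0, "dy": -9, "dz": 0, "yaw": 0, "hand": 0}, {"dx": 0, "dy": -9, "dz": 0, "yaw": 0, "hand": 0}, {"dx": 0, "dy": 0, "dz": 0, "yaw": 0, "hand": 0}, {"dx": 0, "dy": 0, "dz": 0, "yaw": 0, "hand": 0}, {"dx": 0, "dy": 0, "dz": 0, "yaw": 0, "hand": 0}]}}

```text
time_s: 5.6
tcp_pos: [0.522, 0.0813, 0.0948]
tcp_rot: [0.0, 0.998, -0.061, -0.0]
ft_force: [-0.4, 0.1, 0.1]
opening: 0.0
grip_force: 0.0
```

```bash
python3 -c "
from h import *
where();trk();trk();where()"
```

```text
t 5.6 hand X,Y,Z -0.0283 0.1367 0.0948 yaw -0.1213 F [-0.4   0.15  0.1 ] op 0.0
t 5.6 ptr None 0 deck-orig 0.2831 hous-orig 0.0887 706
t 5.65 ptr None 1 deck-orig 0.2829 hous-orig 0.0851 694
t 5.7 hand X,Y,Z -0.0282 0.1363 0.0948 yaw -0.1221 F [0.49 0.73 0.18] op 0.0
```

{"name": "arm_command", "arguments": {"targets": [{"dx": 0, "dy": 0, "dz": 0, "yaw": 0, "hand": 0}, {"dx": 0, "dy": 0, "dz": 0, "yaw": 0, "hand": 0}, {"dx": 0, "dy": 0, "dz": 0, "yaw": 0, "hand": 0}, {"dx": 0, "dy": 0, "dz": 0, "yaw": 0, "hand": 0}, {"dx": 0, "dy": 0, "dz": 0, "yaw": 0, "hand": 0}, {"dx": 0, "dy": 3.2, "dz": 0, "yaw": 0, "hand": 0}, {"dx": 0, "dy": 3.2, "dz": 0, "yaw": 0, "hand": 0}, {"dx": 0, "dy": 3.2, "dz": 0, "yaw": 0, "hand": 0}, {"dx": 0, "dy": 3.2, "dz": 0, "yaw": 0, "hand": 0}, {"dx": 0, "dy": 3.2, "dz": 0, "yaw": 0, "hand": 0}, {"dx": 0, "dy": 3.2, "dz": 0, "yaw": 0, "hand": 0}, {"dx": 0, "dy": 3.2, "dz": 0, "yaw": 0, "hand": 0}, {"dx": 0, "dy": 3.2, "dz": 0, "yaw": 0, "hand": 0}]}}

```text
time_s: 6.78
tcp_pos: [0.519, 0.0557, 0.0949]
tcp_rot: [0.0, 0.998, -0.061, 0.0]
ft_force: [-0.2, -1.1, -0.3]
opening: 0.0002
grip_force: 0.1
```

```bash
python3 -c "
from h import *
where();trk();trk();where()"
```

```text
t 6.783 hand X,Y,Z -0.0285 0.111 0.0949 yaw -0.1214 F [-0.18 -1.09 -0.31] op 0.0002
t 6.783 ptr 0.0092 19 deck-orig 0.2831 hous-orig 0.0095 539
t 6.833 ptr 0.0069 21 deck-orig 0.2828 hous-orig 0.008 542
t 6.883 hand X,Y,Z -0.0286 0.1106 0.0949 yaw -0.1222 F [-0.34 -0.73  0.64] op 0.0003
```

{"name": "arm_command", "arguments": {"targets": [{"dx": 0, "dy": 4, "dz": 0, "yaw": 0, "hand": 0}, {"dx": 0, "dy": 3.4, "dz": 0, "yaw": 0, "hand": 0}, {"dx": 0, "dy": 3.2, "dz": 0, "yaw": 0, "hand": 0}, {"dx": 0, "dy": 3.2, "dz": 0, "yaw": 0, "hand": 0}, {"dx": 0, "dy": 6, "dz": 0, "yaw": 0, "hand": 0}, {"dx": 0, "dy": 10, "dz": 0, "yaw": 0, "hand": 0}, {"dx": 0, "dy": 15, "dz": 0, "yaw": 0, "hand": 0}]}}

```text
time_s: 7.47
tcp_pos: [0.5136, 0.0118, 0.0949]
tcp_rot: [-0.0, 0.998, -0.06, 0.0]
ft_force: [0.8, -0.1, -0.0]
opening: 0.0001
grip_force: 0.0
```

```bash
python3 -c "
from h import *
where();trk();trk();trk();where()"
```

```text
t 7.467 hand X,Y,Z -0.0292 0.0667 0.0949 yaw -0.1196 F [ 0.78 -0.13 -0.01] op 0.0001
t 7.467 ptr None 1 deck-orig 0.2823 hous-orig 0.0037 721
t 7.517 ptr 0.0055 10 deck-orig 0.2819 hous-orig 0.0036 718
t 7.567 ptr 0.0065 7 deck-orig 0.2825 hous-orig 0.0035 718
t 7.617 hand X,Y,Z -0.0293 0.0649 0.0949 yaw -0.1238 F [-1.04 -0.26  0.43] op -0.0003
```

{"name": "arm_command", "arguments": {"targets": [{"dx": 0, "dy": 5, "dz": -25, "yaw": 0, "hand": 0}, {"dx": 0, "dy": 5, "dz": -35, "yaw": 0, "hand": 0}, {"dx": 0, "dy": 0, "dz": -40, "yaw": 0, "hand": 0}, {"dx": 0, "dy": 0, "dz": -40, "yaw": 0, "hand": 0}, {"dx": 0, "dy": 30, "dz": -30, "yaw": 0, "hand": 0}, {"dx": 0, "dy": 40, "dz": 0, "yaw": 0, "hand": 0}, {"dx": 0, "dy": 40, "dz": 0, "yaw": 0, "hand": 0}, {"dx": 0, "dy": 40, "dz": 0, "yaw": 0, "hand": 0}, {"dx": 0, "dy": 40, "dz": 0, "yaw": 0, "hand": 0}, {"dx": 0, "dy": 40, "dz": 0, "yaw": 0, "hand": 0}, {"dx": 0, "dy": 0, "dz": 0, "yaw": 0, "hand": 0}, {"dx": 0, "dy": 0, "dz": 0, "yaw": 0, "hand": 0}, {"dx": 0, "dy": 0, "dz": 0, "yaw": 0, "hand": 0}, {"dx": 0, "dy": 0, "dz": 0, "yaw": 0, "hand": 0}, {"dx": 0, "dy": 0, "dz": 0, "yaw": 0, "hand": 0}, {"dx": 0, "dy": 0, "dz": 0, "yaw": 0, "hand": 0}, {"dx": 0, "dy": 0, "dz": 0, "yaw": 0, "hand": 0}, {"dx": 0, "dy": 0, "dz": 0, "yaw": 0, "hand": 0}, {"dx": 0, "dy": 0, "dz": 0, "yaw": 0, "hand": 0}, {"dx": 0, "dy": 0, "dz": 0, "yaw": 0, "hand": 0}]}}

```text
time_s: 9.28
tcp_pos: [0.4847, -0.2259, 0.2643]
tcp_rot: [-0.0, 0.998, -0.06, -0.0]
ft_force: [-0.8, 0.4, 0.2]
opening: -0.0002
grip_force: 0.0
```

```bash
python3 -c "
from h import *
where();trk();look('pics/b.png');where()
im=cv2.imread('pics/b.png');cv2.imwrite('pics/bc.png',cv2.resize(im[150:300,270:450],None,fx=4,fy=4,interpolation=cv2.INTER_CUBIC))"
```

```text
t 9.283 hand X,Y,Z -0.0325 -0.1727 0.2643 yaw -0.121 F [-0.78  0.42  0.19] op -0.0002
t 9.283 ptr 0.0039 20 deck-orig 0.2824 hous-orig 0.0038 722
look t 9.333 {'deck': array([-0.1818,  0.1891]), 'hous': [(np.float64(-0.19), 71), (np.float64(-0.18), 193), (np.float64(-0.17), 167), (np.float64(-0.16), 191), (np.float64(-0.15), 67), (np.float64(0.15), 107), (np.float64(0.16), 189), (np.float64(0.17), 162), (np.float64(0.18), 198), (np.float64(0.19), 58)], 'ptr': (np.float64(0.0038), 20)}
t 9.383 hand X,Y,Z -0.0325 -0.1728 0.2643 yaw -0.1213 F [-0.25  0.21 -0.05] op -0.0001
```

View pics/bc.png

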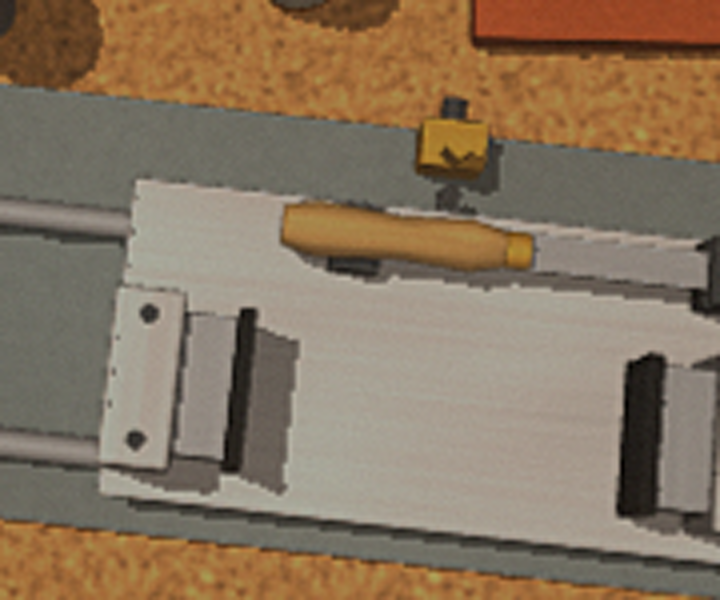

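In the crop, the pointer at (448,195) stands opposite the brass index at (453,150). The carriage sits at Y 0.0038 against the index's ≈0.003, has not moved for about 1.8 s, and the hand is away. I'll wait one more second and hand in.

{"name": "arm_command", "arguments": {"targets": [{"dx": 0, "dy": 0, "dz": 0, "yaw": 0, "hand": 0}, {"dx": 0, "dy": 0, "dz": 0, "yaw": 0, "hand": 0}, {"dx": 0, "dy": 0, "dz": 0, "yaw": 0, "hand": 0}, {"dx": 0, "dy": 0, "dz": 0, "yaw": 0, "hand": 0}, {"dx": 0, "dy": 0, "dz": 0, "yaw": 0, "hand": 0}, {"dx": 0, "dy": 0, "dz": 0, "yaw": 0, "hand": 0}, {"dx": 0, "dy": 0, "dz": 0, "yaw": 0, "hand": 0}, {"dx": 0, "dy": 0, "dz": 0, "yaw": 0, "hand": 0}, {"dx": 0, "dy": 0, "dz": 0, "yaw": 0, "hand": 0}, {"dx": 0, "dy": 0, "dz": 0, "yaw": 0, "hand": 0}, {"dx": 0, "dy": 0, "dz": 0, "yaw": 0, "hand": 0}, {"dx": 0, "dy": 0, "dz": 0, "yaw": 0, "hand": 0}]}}

```text
time_s: 10.38
tcp_pos: [0.4847, -0.226, 0.2643]
tcp_rot: [-0.0, 0.998, -0.061, 0.0]
ft_force: [-0.2, 0.0, -1.0]
opening: -0.0003
grip_force: 0.0
```

```bash
python3 -c "
from h import *
trk();print(close_job())"
```

```text
t 10.383 ptr 0.0038 19 deck-orig 0.2824 hous-orig 0.0037 713
the job is handed in; nothing more can be done
None
```

The carriage ran at about 90 mm/s, was braked on its rear buffer, and now stands with its pointer about 1 mm from the index by my camera measurement, with the hand clear; I handed the job in at about 10.4 s, and it returned no verdict.

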